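Load a copper sample plate onto the laboratory balance

ROBOT

A 6-joint arm with a two-finger parallel gripper is mounted at the origin on the work surface. World frame = base frame: x ahead of the robot, y to its left, z up, the work surface at z = 0. Lengths are in m, angles in rad, forces in N, time in s.
With the tool pointing down it reaches from about 0.325 to 0.925 m from the base axis. Payload 3.1 kg.
Tool frame: the origin (TCP) lies midway between the tips of the shut fingers; the grasp point (between the pads) lies behind it (hold_point_z is the z of the grasp point in the tool frame, in m); z points along the fingers, y is the line along which they close (so a half turn about z gives the same grasp; the last joint's range is limited). The gripper opens to 85 mm and grips with 20 to 120 N. Pads are 22 mm wide; open, the fingers measure 114 mm over their backs; the gripper's body (76 mm by 85 mm) begins 54 mm behind the grasp point. The pads swing forward as they close: fully open they stand 13 mm farther back than shut.
Start: joints at [-1.46, 0.217, 1.613, -0, 1.311, -0.112], TCP at [0.138, -0.61, 0.231] pointing down, gripper open.
Joint ranges: [-2.75, 2.75], [-0.78, 2.1], [0.31, 2.55], [-1.13, 4.27], [0.13, 2.63], [-2.58, 2.58]. Speed limits (rad/s): [2.79, 2.79, 3.14, 3.14, 3.14, 3.14].

INTERFACE

Orientations are given as a unit quaternion [w, x, y, z].
In Python, from workcell import * gives the robot as it stands.
- The arm moves only by the tool apply_moves, never from a script. Its argument "motion" is text: rows parted by semicolons, each of 7 numbers parted by spaces: the shift along the tool's x, y, z in units of 2.5 cm (1.0 is 2.5 cm), then the turn, a rotation vector about the tool's x, y, z in units of 45 degrees (1.0 is 45 degrees), then the closure, from 0 (fully open) to 1 (shut). A call has 1 to 5 rows; each row shifts and turns the commanded pose from where the row before left it, along the tool's axes as they then stand; what a row does not reach is not made up. A row lasts 1/10 s, in which the tool goes at most 50 mm and 8.59 degrees, less where a joint would pass 70% of its speed; a pose out of reach is approached as far as the arm can. A call with a number of a shift or a turn outside -1 to 1 is refused whole. A call with a gripper value outside its range is refused whole. The fingers move at their own pace and stop on an object; "newtons" is the grip in N (left out, the last holds). Time passes only in rows, so rows that do not move let the fingers close. It gives the time, the measured TCP pose, the force, the opening and the grip force at its end, in the units of the state.
- get_state(): the state, without advancing time (a new reading comes with each control period).
- camera(name): name is "scene" or "top" or "wrist"; returns a dict with "pixels" (384x512x3 uint8, blue, green, red), "mtx" (3x3 intrinsics, pixels), "k1" (the pictures are not rectified: a ray, as slopes to the right and down, at radius r is drawn at 1 + k1 r^2 times it, then the intrinsics apply), "R" (3x3) and "t" (3): a world point X has camera coordinates R X + t. Camera axes: x right, y down, z forward; pixel columns grow to the right and rows downward; lengths in m; the calibration is good to about 2 mm. A picture is of the moment at which its call begins. There is no depth.
- sign_off(): hands the job in; it is judged then, once.
The state is a dict: "clock": time; "joints": joint angles; "joint_velocities": joint speeds; "joint_torque": joint torques, N m; "ee_pos": TCP position; "orientation": TCP orientation; "contact_force": force on the tool from outside, world axes, zero at the start; "torque": the same for the moment, N m; "opening": finger opening in m; "grip_force": force on a finger pad.
Only numpy, scipy, OpenCV 4.12 (cv2) and the standard library are available. Lean on these libraries where they do the work, as an engineer would, in place of code of your own. Each camera call takes 0.05 s, during which the arm holds its last target. There are 200 camera calls.

TASK

Weigh the copper plate: slide the balance's glass roof fully open by its black knob, draw the copper plate straight up out of the slotted grey rack by its top edge, and lower it (do not drop it) upright into the blue slotted holder on the weighing pan until it stands on the slot's floor. Let go of it, slide the roof fully shut, and only then press the green key right down to record the weight and release it. Leave the other two plates in their slots and do not disturb the jar, carton or screwdriver.

Things in the scene. Friction and masses are not known exactly. Their poses are not given: they have to be found in the camera images.
- balance: White balance, fixed, 400 x 200 mm. Origin on the bench under the centre of its glass chamber; x from front console to rear, z up. Console (x -185 to -80 mm) 50 mm high. Chamber (x -80 to 80, y -100 to 100) has 5 mm glass walls, tops 190 mm above the bench, a sliding glass roof, and inside a steel pan with a blue slotted holder. Rear housing (x 80 to 215) 190 mm high.
- holder_slot (a point): Centre of the slot floor of the blue holder on the pan, at balance (-5, 0, 70) mm; axes as the balance. Slot along x: 80 mm long, 8 mm wide (y), between two bars 32 mm high above the slot floor, flaring at the top to a mouth about 22 mm wide 41 mm above the floor; ends open. A plate standing here tops out 100 mm above this point, 20 mm below the chamber wall tops.
- roof (a joint): Glass roof sliding along the balance's +x (rearward), m: 0 shut, 0.14 fully open, end stops at both. May start up to 20 mm ajar; stays where left; friction about 1.5 N. Panel 160 x 190 x 6 mm, top face 196 mm above the bench. Fully open, its front edge is at balance x = +60 mm.
- roof_knob (a point): Top centre of the black upright cylindrical knob on the roof: 26 mm diameter, 36 mm tall, top 232 mm above the bench, 30 mm behind the roof's front edge (balance x = -50 mm when shut, +90 mm fully open). Moves with the roof; can be pinched from above in any direction.
- key (a joint): Travel of the green key, m: 0 released, 0.006 fully pressed; a spring (5 N when fully down) returns it.
- key_top (a point): Centre of the top of the round green key, 32 mm in diameter, on the front console, pressed straight down. It is at balance x -150, y -35 mm, 70 mm in front of the chamber's front wall.
- rack: Grey slotted rack, fixed, 118 mm (x) by 150 mm (y), 70 mm high. Origin: underside centre. Three upright slots at y = -45, 0, +45 mm, each 8 mm wide, hold a plate by its two upright side edges in ribbed end walls (1.5 mm play on each face, 2.5 mm at each edge). Slot floors 10 mm above the bench.
- copper_plate: The plate to weigh: copper-coloured (orange-brown), 90 mm wide (its x), 5 mm thick (its y), 100 mm tall (its z), about 0.4 kg. Origin: centre of its bottom edge. Stands upright in one of the rack's slots, its top 110 mm above the bench, 40 mm above the rack.
- alu_plate: Bystander: grey aluminium plate of the same size (about 0.13 kg), in another slot of the rack. Origin: centre of its bottom edge.
- ceramic_plate: Bystander: white ceramic plate of the same size (about 0.16 kg), in another slot of the rack. Origin: centre of its bottom edge.
- jar: Bystander: amber glass jar with white cap, 64 mm across, 110 mm tall. Origin: underside centre.
- carton: Bystander: yellow carton with a red band, 90 x 130 x 75 mm. Origin: underside centre.
- screwdriver: Bystander: screwdriver with yellow handle, 180 mm long, lying on the bench. Origin: its underside, about mid-length.
There are look-alikes about, which are no part of the job. What is meant by the copper_plate is not yellow, and is the smaller of those in its own colour. Several things look just like the rack: the one meant starts farthest from the robot's base.

How it is judged:
On the way, in this order (a step that is already met when the one before it is completed fails the run):
1. the roof is slid open (value of joint roof above 0.125 m), for 0.1 s.
2. the copper plate is drawn up clear of the rack, upright (z of copper_plate in the frame of rack above 0.072 m and angle between copper_plate's own z axis and vertical below 0.2 rad), for 0.1 s.
3. the copper plate stands in the holder's slot, let go (x of copper_plate in the frame of holder_slot between -0.02 and 0.02 m and y of copper_plate in the frame of holder_slot between -0.005 and 0.005 m and z of copper_plate in the frame of holder_slot between -0.004 and 0.004 m and angle between copper_plate's own z axis and vertical below 0.15 rad and angle between the y axis of copper_plate and the y axis of balance, either way round below 0.12 rad and linear speed of copper_plate below 0.02 m/s and contact force between the fingers and copper_plate below 0.1 N), for 0.2 s.
4. the roof is slid shut (value of joint roof below 0.006 m), for 0.1 s.
5. the key is pressed right down (value of joint key above 0.004 m), for 0.05 s.
At the end, for the whole second after the job is handed in: The copper plate stands free and at rest on the holder slot's floor (height 4 mm, across 5 mm, along 20 mm; upright within 0.15 rad, aligned within 0.12 rad); roof shut within 6 mm; key released within 2 mm; the other plates less than 15 mm above the rack's underside, in their slots (all of step 3 and value of joint roof below 0.006 m and value of joint key below 0.002 m and z of each of alu_plate, ceramic_plate in the frame of rack below 0.015 m); the robot touches nothing.
It fails at once if the copper plate is dropped (falls freely by more than about 10 mm) (linear speed of copper_plate above 0.42 m/s and contact force between the fingers and copper_plate below 0.1 N).
It fails at once if the copper plate tips over (angle between copper_plate's own z axis and vertical above 0.6 rad).
It fails at once if the key is pressed while the roof is open (value of joint key above 0.004 m and value of joint roof above 0.012 m).
It fails at once if another plate is moved by more than 15 mm (distance of any of alu_plate, ceramic_plate from where it was at the start of the episode above 0.015 m).
It fails at once if the jar, carton or screwdriver is moved by more than 20 mm (distance of any of jar, carton, screwdriver from where it was at the start of the episode above 0.02 m).
It also fails if it takes over 72 s, if anything falls off the work surface, if the arm or the gripper's body presses on something with over 40 N, if the wrist force passes 120 N, or if a joint passes its speed limit or range.

## Working session

There is one attempt and no reset: what is moved stays moved. The work goes in short steps, Python scripts to look and compute and a tool call to move; the robot and the scene stay as the last step left them, time stands still between calls to the robot, and variables do not carry over. Pictures are saved under pics/ and viewed, at most 10 in all, crops included, and the job is handed in when it is done.

Besides the shell and the picture viewer there is one more tool, called by a JSON object that holds its "fn" and its "kwargs", one argument or row to a line. apply_moves: Moves the arm, as the interface text tells. Shifts and turns lie within -1 to 1; 1 stands for 2.5 cm of shift or 45 degrees of turn. Its arguments: {"type":"object","properties":{"motion":{"type":"string"},"newtons":{"type":"number"}},"required":["motion"]}

```bash
ls; mkdir -p pics
cat > h.py <<'E'
import numpy as np, cv2
from workcell import *
def snap(n, f=None):
    c=camera(n); 
    if f: cv2.imwrite(f'pics/{f}.png',c['pixels']); np.savez(f'pics/{f}.npz',**{k:np.asarray(v) for k,v in c.items()})
    return c
def load(f): return dict(np.load(f'pics/{f}.npz'))
def ray(c,uv):
    m=c['mtx'];k=float(c['k1']);d=np.array([(uv[0]-m[0,2])/m[0,0],(uv[1]-m[1,2])/m[1,1]])
    p=d.copy()
    for _ in range(20): p=d/(1+k*(p@p))
    R=c['R'];return -R.T@c['t'], R.T@np.array([p[0],p[1],1.])
def onz(c,uv,z):
    o,d=ray(c,uv); return o+d*(z-o[2])/d[2]
def tri(c1,u1,c2,u2):
    o1,d1=ray(c1,u1);o2,d2=ray(c2,u2)
    s=np.linalg.lstsq(np.c_[d1,-d2],o2-o1,rcond=None)[0]
    a,b=o1+d1*s[0],o2+d2*s[1]; return (a+b)/2,np.linalg.norm(a-b)
def proj(c,X):
    q=c['R']@np.asarray(X,float)+c['t'];p=q[:2]/q[2];p=p*(1+float(c['k1'])*(p@p));return c['mtx'][:2,:2]@p+c['mtx'][:2,2]
E
python3 - <<'E'
from h import *
a=snap('top','t0');b=snap('scene','s0');w=snap('wrist','w0')
cv2.imwrite('pics/a0.png',cv2.resize(a['pixels'],(800,600)))
cv2.imwrite('pics/b0.png',cv2.resize(b['pixels'],(800,600)))
print(get_state())
for c in(a,b,w): print(c['R'],c['t'],c['k1'],c['mtx'])
E
```

```text
pics
{'clock': 0.15, 'joints': array([-1.46021722e+00,  2.17603231e-01,  1.61457455e+00, -8.34163955e-06,
        1.31131575e+00, -1.12178291e-01]), 'joint_velocities': array([ 0.00186824,  0.00135015, -0.00383052,  0.00141738,  0.00114126,
        0.00011665]), 'joint_torque': array([-4.90383954e-04, -3.97450268e+01, -3.04416919e+01, -9.71395252e-05,
        5.83379937e-03, -1.18962384e-05]), 'ee_pos': array([ 0.13803728, -0.60891971,  0.23024968]), 'orientation': array([-9.50441807e-04,  9.93803234e-01,  1.11149577e-01, -3.27020965e-06]), 'contact_force': array([-0.37676345, -0.06998191,  0.71395003]), 'torque': array([ 0.03638278, -0.00563883, -0.04143118]), 'grip_force': 0.0, 'opening': 0.0854123454885445}
[[ 0.11509132 -0.9933389   0.00564052]
 [-0.9712178  -0.11371675 -0.20929521]
 [ 0.20854249  0.01860989 -0.97783623]] [-0.01614185  0.50135171  1.14994419] 0.028334018650094016 [[375.42992257   0.         254.20516213]
 [  0.         375.42992257 190.2736116 ]
 [  0.           0.           1.        ]]
[[-0.6203034   0.78430077 -0.00979812]
 [ 0.66225422  0.51700149 -0.54233644]
 [-0.42028925 -0.34290198 -0.84010427]] [ 0.29610881 -0.2658459   1.63247703] -0.12766165126261084 [[407.20497813   0.         251.91718599]
 [  0.         407.20497813 193.9215238 ]
 [  0.           0.           1.        ]]
[[ 0.2220518  -0.97503156 -0.00254093]
 [-0.94050103 -0.21487385  0.26322432]
 [-0.257198   -0.05605969 -0.96473131]] [-0.62275655 -0.03321948  0.37909835] -0.061281513782889666 [[341.76769078   0.         255.99239967]
 [  0.         341.76769078 190.28811421]
 [  0.           0.           1.        ]]
```

View pics/a0.png

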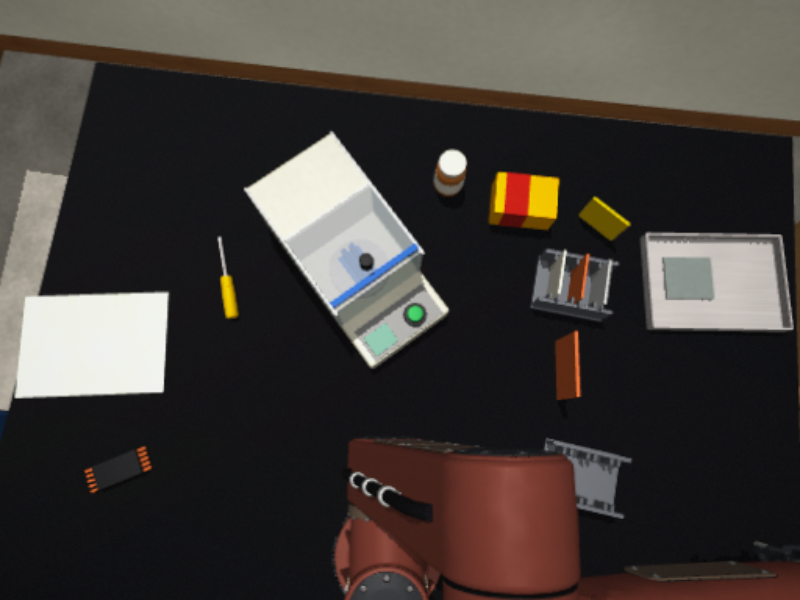

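View pics/b0.png

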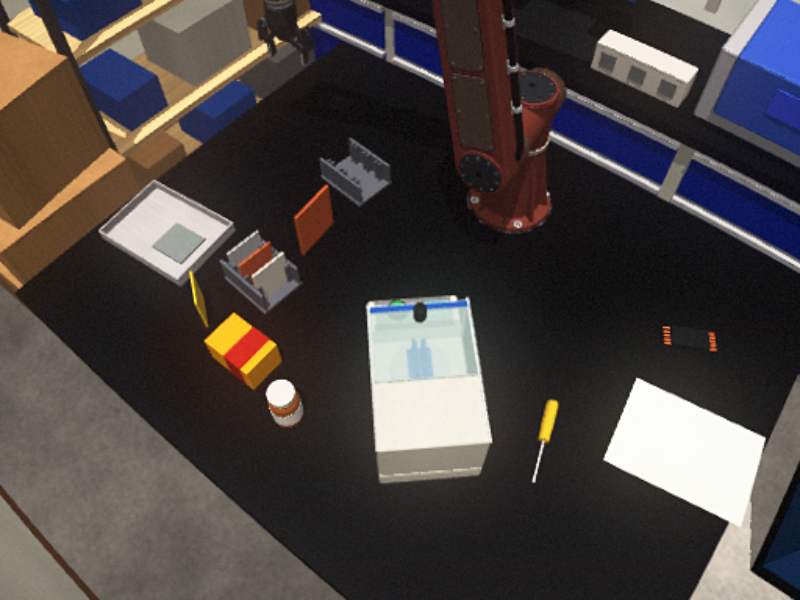

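The top view (800x600) shows the balance with its black knob at (366,261) and green key at (415,314). The populated rack is at (575,283), with copper in the middle slot and white and grey plates either side. A second, empty rack at (585,478) and the larger free-standing copper plate at (567,365) are look-alikes. The scene view shows the balance at (430,385) and the populated rack at (260,270).

Next, a mosaic of enlarged crops to read off corners.

Run:
```python
from h import *
a=load('t0');b=load('s0')
def crop(c,x,y,w,h): return cv2.resize(c['pixels'][y:y+h,x:x+w],(400,300),interpolation=cv2.INTER_CUBIC)
# scale: top balance 160x120 ->2.5 ; racks 80x60 ->5
m=np.vstack([np.hstack([crop(a,150,80,160,160*3//4)*1,crop(a,330,150,80,60)]),np.hstack([crop(b,215,180,120,90),crop(b,130,140,80,60)])])
cv2.imwrite('pics/m0.png',m)
def blobs(c,lo,hi,roi,amin=8):
    hsv=cv2.cvtColor(c['pixels'],cv2.COLOR_BGR2HSV);k=cv2.inRange(hsv,lo,hi)
    x,y,w,h=roi;z=np.zeros_like(k);z[y:y+h,x:x+w]=k[y:y+h,x:x+w]
    n,l,s,ce=cv2.connectedComponentsWithStats(z)
    return [(s[i].tolist(),ce[i].round(1).tolist()) for i in range(1,n) if s[i][4]>=amin]
G=((45,120,80),(75,255,255))
print('key',blobs(a,*G,(150,80,160,160)),blobs(b,*G,(215,180,120,60)))
K=((0,0,0),(180,255,60))
print('knob',blobs(a,*K,(222,155,25,25)),blobs(b,*K,(255,185,28,28)))
B=((100,150,100),(130,255,255))
print('strip',blobs(a,*B,(150,80,160,160)),blobs(b,*B,(215,180,120,60)))
C=((3,120,60),(14,255,255))
print('cu',blobs(a,*C,(330,150,80,60)),blobs(b,*C,(130,140,55,60)))
```

```text
key [([261, 196, 10, 10, 84], [265.4, 200.3])] [([251, 192, 7, 3, 11], [253.5, 193.0])]
knob [([230, 163, 8, 10, 33], [234.3, 168.7])] [([255, 185, 28, 6, 144], [267.5, 187.1]), ([265, 194, 8, 12, 79], [268.4, 199.5])]
strip [([212, 157, 55, 39, 238], [239.2, 176.1])] [([272, 193, 27, 4, 71], [285.7, 194.7]), ([237, 196, 28, 4, 75], [249.8, 197.3])]
cu [([363, 162, 15, 32, 249], [370.1, 178.4])] [([152, 154, 23, 28, 260], [163.6, 166.4])]
```

View pics/m0.png

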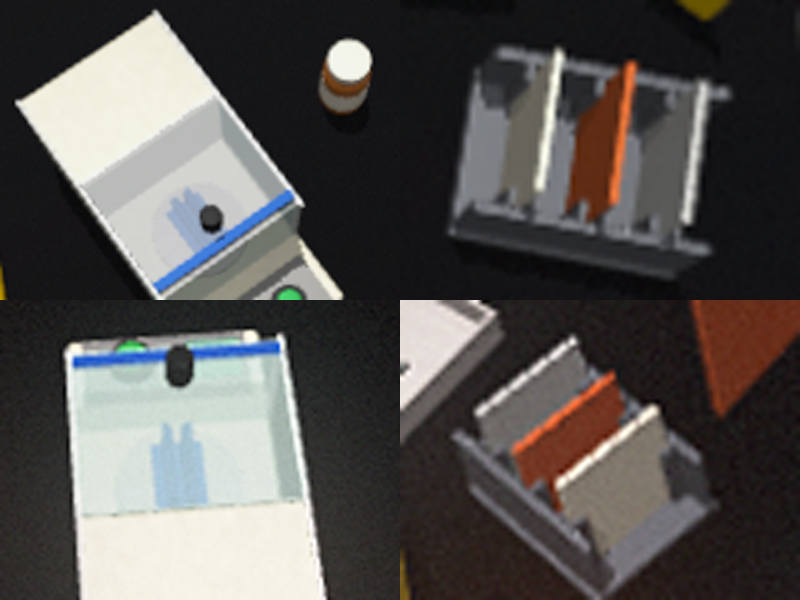

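The mosaic shows the copper plate's bright top edge running from about (376,162) to (373,190) in the top view and (153,170) to (173,156) in the scene view. The rear housing corners in the top view are at (157,121), (212,85), (239,119) and (182,155). The knob and blue front strip are clear in both views.

Run:
```python
from h import *
a=load('t0');b=load('s0')
# bright orange top edges
def edge(c,roi,vmin,n):
    hsv=cv2.cvtColor(c['pixels'],cv2.COLOR_BGR2HSV);k=cv2.inRange(hsv,(3,120,vmin),(16,255,255))
    x,y,w,h=roi;p=np.argwhere(k[y:y+h,x:x+w])[:,::-1]+[x,y]
    m=p.mean(0);u=np.linalg.svd(p-m,full_matrices=False)[2][0];t=(p-m)@u
    print(len(p),m,u); return m,m+u*t.min(),m+u*t.max()
ea=edge(a,(355,155,30,45),180,0);eb=edge(b,(148,150,30,30),170,0)
print(ea,eb)
for e in ea: print('cu top z=.11',onz(a,e,.11).round(4))
for e in eb: print('   scene',onz(b,e,.11).round(4))
print('tri mid',tri(a,ea[0],b,eb[0]))
# balance
sh=lambda P,q:[onz(a,x,q).round(4)[:2] for x in P]
R=sh([(156.8,120.8),(212,84.8),(238.8,119.2),(182,154.8)],.19);print('rear',R)
for i in range(4): 
    d=R[(i+1)%4]-R[i];print(np.linalg.norm(d).round(4),np.degrees(np.arctan2(d[1],d[0])).round(2))
print('knob tri(mid)',tri(a,(234.3,168.7),b,(268.4,199.5)))
print('strip',onz(a,(239.2,176.1),.196),[onz(a,p,.196) for p in[(212.8,196),(267.6,158.8)]])
print('strip tri ends',tri(a,(212.8,196),b,(298.5,194)),tri(a,(267.6,158.8),b,(237,198)))
print('key',onz(a,(265.4,200.3),.056))
```

```text
43 [374.         176.37209302] [-0.13478832  0.99087442]
42 [161.4047619  162.69047619] [-0.78955069  0.61368535]
(array([374.        , 176.37209302]), array([375.82228979, 162.97582614]), array([372.14354414, 190.01952626])) (array([161.4047619 , 162.69047619]), array([171.73604061, 154.66039712]), array([152.6235898, 169.515721 ]))
cu top z=.11 [ 0.5739 -0.3194  0.11  ]
cu top z=.11 [ 0.6173 -0.3229  0.11  ]
cu top z=.11 [ 0.5303 -0.3159  0.11  ]
   scene [ 0.5778 -0.3209  0.11  ]
   scene [ 0.5302 -0.3171  0.11  ]
   scene [ 0.6175 -0.324   0.11  ]
tri mid (array([ 0.5758007 , -0.32195578,  0.10617045]), np.float64(0.002956621138567529))
rear [array([0.6445, 0.3473]), array([0.7776, 0.2025]), array([0.6782, 0.1091]), array([0.5503, 0.2581])]
0.1967 -47.41
0.1364 -136.78
0.1964 130.64
0.1297 43.44
knob tri(mid) (array([0.52144077, 0.10069612, 0.21192538]), np.float64(0.001905897550682628))
strip [0.50527669 0.08626409 0.196     ] [array([0.43957129, 0.15264085, 0.196     ]), array([0.56549245, 0.01172833, 0.196     ])]
strip tri ends (array([0.44014806, 0.15308394, 0.19278525]), np.float64(6.664943281127273e-05)) (array([0.56604474, 0.01309107, 0.19142438]), np.float64(0.003229217337629814))
key [0.47099582 0.00281446 0.056     ]
```

{"fn": "apply_moves", "kwargs": {
  "motion": "0.2 -0.3 -1 0 0 0 0; 0.8 -0.95 -1 0 0 0 0; 0.85 -1 -0.8 0 0 0 0; 0.85 -1 -0.7 0 0 0 0; 0.85 -1 -0.5 0 0 0 0"
}}

```text
clock: 0.65
ee_pos: [0.2017, -0.4855, 0.3325]
orientation: [0.001, 0.994, 0.111, 0.0]
contact_force: [0.8, -0.0, -0.0]
opening: 0.0856
grip_force: 0.0
```

{"fn": "apply_moves", "kwargs": {
  "motion": "0.85 -1 0 0 0 0 0; 0.85 -1 0 0 0 0 0; 0.85 -1 0 0 0 0 0; 0.85 -1 0 0 0 0 0; 0.85 -1 0 0 0 0 0"
}}

```text
clock: 1.15
ee_pos: [0.2775, -0.3395, 0.331]
orientation: [-0.0, 0.994, 0.111, -0.0]
contact_force: [0.1, 0.1, 0.2]
opening: 0.0851
grip_force: 0.0
```

{"fn": "apply_moves", "kwargs": {
  "motion": "0.85 -1 0 0 0 0 0; 0.85 -1 0 0 0 0 0; 0.85 -1 0 0 0 0 0; 0.85 -1 0 0 0 0 0; 0.85 -1 0 0 0 0 0"
}}

```text
clock: 1.65
ee_pos: [0.3534, -0.1942, 0.3311]
orientation: [-0.0, 0.994, 0.111, 0.0]
contact_force: [0.2, 0.9, 0.2]
opening: 0.0853
grip_force: 0.0
```

{"fn": "apply_moves", "kwargs": {
  "motion": "0.85 -1 0 0 0 0 0; 0.85 -1 0 0 0 0 0; 0.85 -1 0 0 0 0 0; 0.85 -1 0 0 0 0 0; 0.85 -1 0 0 0 0 0"
}}

```text
clock: 2.15
ee_pos: [0.4294, -0.0488, 0.3311]
orientation: [0.0, 0.994, 0.111, -0.0]
contact_force: [1.0, 0.4, -0.6]
opening: 0.0856
grip_force: 0.0
```

{"fn": "apply_moves", "kwargs": {
  "motion": "0.85 -1 0 0 0 0 0; 0.85 -1 0 0 0 -0.16 0; 0.85 -0.6 0 0 0 -0.17 0; 0 0 0 0 0 -0.17 0; 0 0 0 0 0 -0.16 0"
}}

```text
clock: 2.65
ee_pos: [0.4744, 0.0303, 0.3307]
orientation: [-0.0, 0.931, 0.366, -0.001]
contact_force: [0.6, -0.2, 0.7]
opening: 0.0856
grip_force: 0.0
```

Run:
```python
from h import *
import workcell
print([x for x in dir(workcell) if x[0]!='_'], getattr(workcell,'hold_point_z',None))
s=get_state();print(s['ee_pos'],s['orientation'],s['joints'])
w=snap('wrist','w1');cv2.imwrite('pics/w1v.png',cv2.resize(w['pixels'],(800,600)))
```

```text
['MotionError', 'camera', 'get_state', 'hold_point_z', 'sign_off'] -0.0187
[0.47443317 0.03030854 0.33070145] [-2.81361582e-04  9.30780064e-01  3.65579074e-01 -5.77247272e-04] [-8.39807559e-02 -1.77494189e-01  1.82971755e+00 -6.05970733e-06
  1.49065361e+00  7.38306166e-01]
```

View pics/w1v.png

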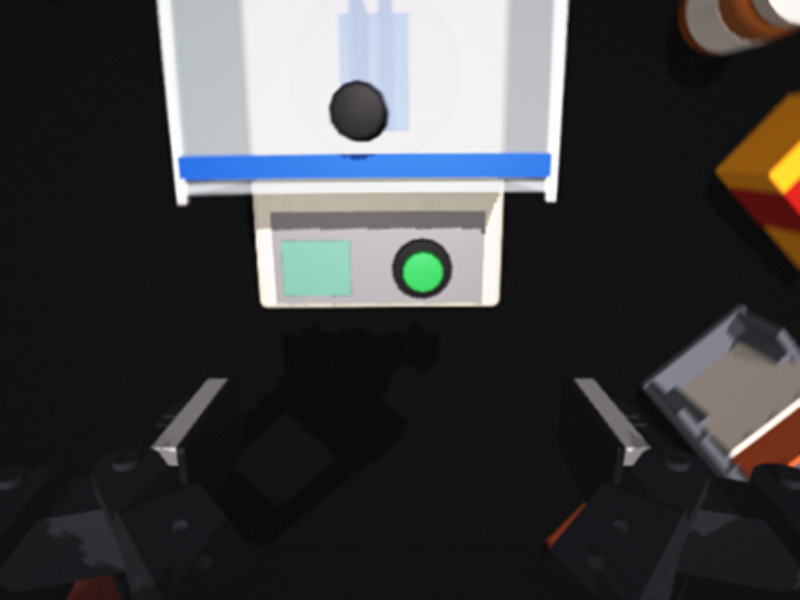

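The wrist view shows the strip running about (180,168) to (550,165), the knob top near (357,107), and the key at (423,272). The wall corners are at (182,203) and (551,200), so the roof is about 10 mm ajar.

Run:
```python
from h import *
w=load('w1');a=load('t0')
hsv=cv2.cvtColor(w['pixels'],cv2.COLOR_BGR2HSV)
k=cv2.inRange(hsv,(100,170,100),(125,255,255));p=np.argwhere(k)[:,::-1]
p=p[(p[:,1]<120)]
r=cv2.boxPoints(cv2.minAreaRect(p.astype(np.float32)));print('strip box',r.tolist())
W=np.array([onz(w,q,.196)[:2] for q in r]);print(W.round(4).tolist())
m=p.mean(0)
L=p[p[:,0]<m[0]-80].mean(0);Rr=p[p[:,0]>m[0]+80].mean(0)
d=onz(w,Rr,.196)-onz(w,L,.196);print('yaw',np.degrees(np.arctan2(d[1],d[0]))+90,'strip mid',onz(w,m,.196))
g=cv2.inRange(hsv,(45,120,80),(75,255,255));q=np.argwhere(g)[:,::-1].mean(0);q=np.argwhere((g>0)&(hsv[...,1]>170))[:,::-1]
gm=q.mean(0);print('key px',gm)
X,e=tri(w,gm,a,(265.4,200.3));print('key tri',X,e,onz(w,gm,.056))
# console front bottom corners z=.05, wall front corners z=.19 (view px*0.64)
s=.64
for n,P,z in[('console',[(262,306),(499,305)],.05),('wallfront',[(182,203),(551,200)],.19)]:
    V=[onz(w,np.array(u)*s,z)[:2] for u in P];d=V[1]-V[0];print(n,np.round(V,4).tolist(),np.linalg.norm(d),np.degrees(np.arctan2(d[1],d[0]))+90,'mid',np.mean(V,0))
# knob top disc
kn=cv2.inRange(hsv,(0,0,0),(180,255,75));kn[:48]=0;kn[95:]=0;kn[:,:205]=0;kn[:,255:]=0
c=max(cv2.findContours(kn,0,2)[0],key=cv2.contourArea);(cx,cy),rad=cv2.minEnclosingCircle(c);print('knob',cx,cy,rad,onz(w,(cx,cy),.232))
```

```text
strip box [[114.9264907836914, 100.13153076171875], [350.9899597167969, 97.92535400390625], [351.1212463378906, 111.97085571289062], [115.05776977539062, 114.17703247070312]]
[[0.447, 0.1584], [0.5756, 0.022], [0.5682, 0.014], [0.4383, 0.1516]]
yaw 43.29410037906173 strip mid [0.50802961 0.08512842 0.196     ]
key px [270.32467532 176.77922078]
key tri [0.4680827  0.00230203 0.07361129] 0.0017337067569918633 [ 0.46598675 -0.00179943  0.056     ]
console [[0.3562, 0.0769], [0.4907, -0.0661]] 0.19634452259019883 43.22407005565557 mid [0.42345023 0.0054063 ]
wallfront [[0.427, 0.1445], [0.5611, 0.0023]] 0.1955152905519185 43.33496466470753 mid [0.49404072 0.07336501]
knob 229.55262756347656 70.97368621826172 19.14472198486328 [0.52516924 0.10188163 0.232     ]
```

{"fn": "apply_moves", "kwargs": {
  "motion": "1 -0.2 0 0 0 0 0; 1 -0.2 0.4 0 0 0 0; 1 -0.2 0.6 0 0 0 0; 0.44 -0.11 0.6 0 0 0 0; 0 0 0.6 0 0 0 0"
}}

```text
clock: 3.2
ee_pos: [0.5259, 0.1011, 0.2749]
orientation: [-0.0, 0.932, 0.362, -0.001]
contact_force: [-1.1, -0.2, -0.9]
opening: 0.0855
grip_force: 0.0
```

{"fn": "apply_moves", "kwargs": {
  "motion": "0 0 0.8 0 0 0 0; 0 0 0.8 0 0 0 0; 0 0 0.7 0 0 0 0; 0 0 0.4 0 0 0 0; 0 0 0.2 0 0 0 0"
}}

```text
clock: 3.7
ee_pos: [0.5246, 0.0997, 0.2021]
orientation: [-0.0, 0.932, 0.362, -0.001]
contact_force: [-0.3, 0.8, -0.5]
opening: 0.0856
grip_force: 0.0
```

Run:
```python
from h import *
s=get_state();print(s['ee_pos'],s['orientation'],s['contact_force'])
w=snap('wrist','w2');cv2.imwrite('pics/w2v.png',cv2.resize(w['pixels'],(560,420)))
```

```text
[0.52460575 0.09970942 0.20213589] [-2.66348148e-04  9.32322975e-01  3.61623868e-01 -1.40598743e-03] [-0.33624745  0.8385455  -0.4884576 ]
```

View pics/w2v.png

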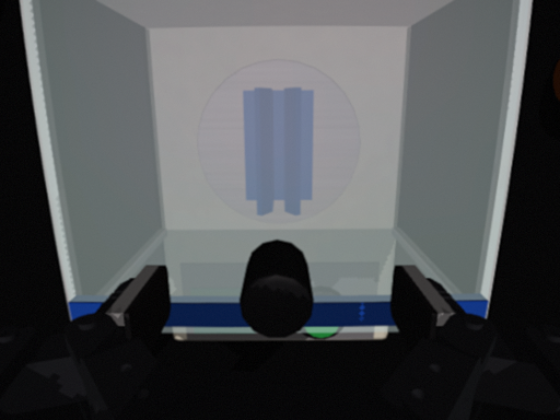

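The wrist view shows the knob at (277,290), centred between the open fingers, with the holder slot running along image vertical at x≈278. The tool is aligned with the balance.

{"fn": "apply_moves", "kwargs": {
  "motion": "0 0 0 0 0 0 1; 0 0 0 0 0 0 1; 0 0 0 0 0 0 1; 0 0 0 0 0 0 1; 0 0 0 0 0 0 1",
  "newtons": 40
}}

```text
clock: 4.25
ee_pos: [0.5251, 0.1021, 0.205]
orientation: [-0.002, 0.932, 0.362, -0.0]
contact_force: [-4.1, 3.5, 4.9]
opening: 0.025
grip_force: 40.3
```

{"fn": "apply_moves", "kwargs": {
  "motion": "0 0 -0.08 0 0 0 1; 0.5 0 0 0 0 0 1; 0.8 0 0 0 0 0 1; 0.8 0 0 0 0 0 1; 0.8 0 0 0 0 0 1"
}}

```text
clock: 4.75
ee_pos: [0.5776, 0.1506, 0.205]
orientation: [-0.001, 0.932, 0.362, -0.003]
contact_force: [-5.5, 0.5, 1.4]
opening: 0.0247
grip_force: 40.6
```

{"fn": "apply_moves", "kwargs": {
  "motion": "0.8 0 0 0 0 0 1; 0.7 0 0 0 0 0 1; 0.5 0 0 0 0 0 1; 0.3 0 0 0 0 0 1; 0 0 0 0 0 0 1"
}}

```text
clock: 5.25
ee_pos: [0.6211, 0.1908, 0.2051]
orientation: [-0.002, 0.932, 0.363, -0.001]
contact_force: [-2.4, 5.5, -0.1]
opening: 0.0249
grip_force: 40.3
```

{"fn": "apply_moves", "kwargs": {
  "motion": "0.1 0 0 0 0 0 1; 0.1 0 0 0 0 0 1; 0 0 0 0 0 0 1"
}}

```text
clock: 5.55
ee_pos: [0.6221, 0.1918, 0.205]
orientation: [-0.001, 0.932, 0.362, -0.005]
contact_force: [-9.0, 0.3, 3.9]
opening: 0.0246
grip_force: 40.8
```

{"fn": "apply_moves", "kwargs": {
  "motion": "-0.1 0 0 0 0 0 0; 0 0 0 0 0 0 0; 0 0 0 0 0 0 0; 0 0 0 0 0 0 0; 0 0 -0.5 0 0 0 0"
}}

```text
clock: 6.05
ee_pos: [0.6225, 0.1895, 0.2164]
orientation: [-0.0, 0.932, 0.362, -0.002]
contact_force: [-0.4, 0.2, 0.1]
opening: 0.0855
grip_force: 0.0
```

{"fn": "apply_moves", "kwargs": {
  "motion": "0 0 -1 0 0 0 0; -0.7 0 -1 0 0 0 0; -0.9 0 -1 0 0 0 0; -0.9 0 -1 0 0 0 0; -0.9 0 -0.7 0 0 0 0.5"
}}

```text
clock: 6.55
ee_pos: [0.5613, 0.1321, 0.3395]
orientation: [0.001, 0.932, 0.362, 0.002]
contact_force: [0.1, -0.6, -0.3]
opening: 0.0731
grip_force: 0.0
```

{"fn": "apply_moves", "kwargs": {
  "motion": "-0.9 0 0 0 0 0 0.5; 0 0 0 0 0 0 0.5"
}}

```text
clock: 6.75
ee_pos: [0.5439, 0.1162, 0.3386]
orientation: [0.001, 0.932, 0.361, 0.002]
contact_force: [0.6, 0.8, -0.4]
opening: 0.0438
grip_force: 0.0
```

Run:
```python
from h import *
s=get_state();print(s['ee_pos'],s['orientation'],s['contact_force'],s['opening'])
w=snap('wrist','w3');b=snap('scene','s3');
cv2.imwrite('pics/w3v.png',np.hstack([cv2.resize(w['pixels'][0:300],(480,281)),cv2.resize(b['pixels'][180:270,215:335],(320,281))]))
```

```text
[0.54392408 0.11615062 0.33857964] [8.29475462e-04 9.32408368e-01 3.61401603e-01 1.68210300e-03] [ 0.55375892  0.82990001 -0.38518308] 0.043824594038633875
```

View pics/w3v.png

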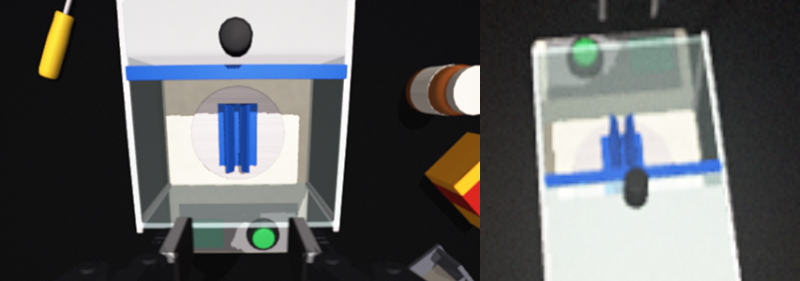

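The picture shows the roof fully open with the knob behind and the blue holder unobstructed at wrist crop (238,137), its slot along the image vertical.

Run:
```python
from h import *
w=load('w3');b=load('s3')
hsv=cv2.cvtColor(w['pixels'],cv2.COLOR_BGR2HSV)
k=cv2.inRange(hsv,(100,130,60),(130,255,255));k[:100]=0;k[200:]=0;k[:,:200]=0;k[:,300:]=0
n,l,s,ce=cv2.connectedComponentsWithStats(k);print(s[1:],ce[1:])
pts=np.argwhere(k>0)
for v in range(112,186,8):
    u=np.flatnonzero(k[v]); 
    print(v,u.min() if len(u) else 0,u.max() if len(u) else 0,''.join(str(min(9,int(x)//26)) for x in w['pixels'][v,225:285,0]))
g=cv2.inRange(hsv,(45,150,100),(75,255,255));q=np.argwhere(g)[:,::-1];q=q[q[:,1]>230].mean(0);w1=load('w1')
print('key',q,tri(w,q,w1,(270.3,176.8)),onz(w,q,.06))
```

```text
[[ 233  111   41   74 2766]] [[253.26536515 144.64786696]]
112 233 273 666666555555556666555555445555544344456776555555555555555555
120 233 273 555666678888865677666666789997566655556778888999887777788876
128 233 273 999999888889876677666666689998666555556778898888999999999999
136 233 273 999999988888875677666666688987556555556778888888899999999999
144 234 273 999999988888876677666666688988655555556778888888899999999999
152 234 273 999999988888876677666666678888655555566778888888899999999999
160 234 273 999999998888886677766666678888656655556778888888889999999999
168 234 273 999999998888887667766666678887556655566778888888889999999999
176 239 271 999999998888887667766666668886556655556778888888889999999999
184 242 243 998888888888888666667788898898865555677788888888888888889999
key [280.73286052 254.07801418] (array([ 0.46580013, -0.00207397,  0.0546898 ]), np.float64(0.00010023326040079716)) [ 4.67434383e-01 -5.88132764e-05  6.00000000e-02]
```

Run:
```python
from h import *
w=load('w3')
for uv,z in [((252,140),.07),((253.3,140),.105),((252,120),.07),((252,176),.07),((233.5,112),.07),((273.5,112),.07),((253.5,111),.105),((253,111),.07),((253,184.5),.105),((253,184.5),.07),((253,173),.07),((253,111),.102),((253,184.5),.102)]:
    X=onz(w,uv,z); print(uv,z,X.round(4), 'x,y along yaw43:',(X[:2]@[.731,.682]).round(4),(X[:2]@[-.682,.731]).round(4))
```

```text
(252, 140) 0.07 [0.5557 0.1324 0.07  ] x,y along yaw43: 0.4965 -0.2822
(253.3, 140) 0.105 [0.5599 0.1339 0.105 ] x,y along yaw43: 0.5006 -0.284
(252, 120) 0.07 [0.5732 0.1483 0.07  ] x,y along yaw43: 0.5201 -0.2825
(252, 176) 0.07 [0.5229 0.1026 0.07  ] x,y along yaw43: 0.4522 -0.2816
(233.5, 112) 0.07 [0.5654 0.1707 0.07  ] x,y along yaw43: 0.5297 -0.2608
(273.5, 112) 0.07 [0.5972 0.1359 0.07  ] x,y along yaw43: 0.5292 -0.308
(253.5, 111) 0.105 [0.5831 0.1547 0.105 ] x,y along yaw43: 0.5318 -0.2846
(253, 111) 0.07 [0.5817 0.1545 0.07  ] x,y along yaw43: 0.5306 -0.2838
(253, 184.5) 0.105 [0.5224 0.1002 0.105 ] x,y along yaw43: 0.4502 -0.283
(253, 184.5) 0.07 [0.5157 0.0944 0.07  ] x,y along yaw43: 0.4413 -0.2827
(253, 173) 0.07 [0.5265 0.1042 0.07  ] x,y along yaw43: 0.4559 -0.2829
(253, 111) 0.102 [0.5827 0.1551 0.102 ] x,y along yaw43: 0.5317 -0.284
(253, 184.5) 0.102 [0.5218 0.0997 0.102 ] x,y along yaw43: 0.4494 -0.283
```

{"fn": "apply_moves", "kwargs": {
  "motion": "-0.5 0.55 0 0 0 0 0.6; -0.9 0.98 0 0 0 0 0.6; -0.9 0.98 0 0 0 0 0.6; -0.9 0.98 0 0 0 0 0.6; -0.9 0.98 0 0 0 0 0.6"
}}

```text
clock: 7.35
ee_pos: [0.5448, -0.0349, 0.3353]
orientation: [-0.0, 0.932, 0.363, -0.0]
contact_force: [0.6, -0.0, -0.3]
opening: 0.0341
grip_force: 0.0
```

{"fn": "apply_moves", "kwargs": {
  "motion": "-0.9 0.98 0 0 0 0 0.6; -0.9 0.98 0 0 0 0 0.6; -0.9 0.98 0 0 0 0 0.6; -0.9 0.98 0 0 0 0.17 0.6; 0 0.8 0 0 0 0.17 0.6"
}}

```text
clock: 7.85
ee_pos: [0.5555, -0.186, 0.3352]
orientation: [0.0, 0.973, 0.231, -0.001]
contact_force: [-0.3, 0.3, -0.8]
opening: 0.0346
grip_force: 0.0
```

{"fn": "apply_moves", "kwargs": {
  "motion": "0 0.8 0 0 0 0.17 0.6; 0 0.8 0 0 0 0.17 0.6; 0 0.8 0 0 0 0.18 0.6; 0 0.6 0 0 0 0.18 0.6; 0 0 0 0 0 0 0.6"
}}

```text
clock: 8.35
ee_pos: [0.577, -0.2563, 0.3345]
orientation: [-0.0, 0.999, -0.038, -0.001]
contact_force: [-0.8, 0.6, -0.3]
opening: 0.0341
grip_force: 0.0
```

```bash
cat > cu.py <<'E'
from h import *
def cu(c,vmin):
    hsv=cv2.cvtColor(c['pixels'],cv2.COLOR_BGR2HSV);k=cv2.inRange(hsv,(3,120,vmin),(16,255,255))
    return k
E
python3 - <<'E'
from cu import *
s=get_state();print(s['ee_pos'],s['orientation'],s['joints'].round(3))
w=snap('wrist','w4');cv2.imwrite('pics/w4v.png',cv2.resize(w['pixels'],(640,480)))
E
```

```text
[ 0.57701497 -0.25634388  0.33453416] [-1.42871553e-04  9.99259437e-01 -3.84732709e-02 -6.03285705e-04] [-0.529  0.169  1.478 -0.     1.496  1.119]
```

View pics/w4v.png

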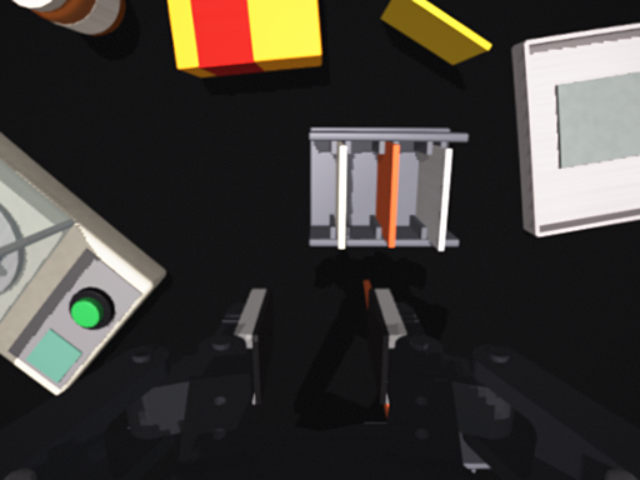

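The wrist view shows the rack with white, copper and grey plates; copper's top edge runs about (396,143) to (391,246), and the other two plates sit to either side.

Run:
```python
from cu import *
w=load('w4');a=load('t0');b=load('s0')
hsv=cv2.cvtColor(w['pixels'],cv2.COLOR_BGR2HSV)
print([ (hsv[155,x]).tolist() for x in range(300,322,2)])
k=cv2.inRange(hsv,(3,120,190),(16,255,255));k[:105]=0;k[205:]=0
p=np.argwhere(k)[:,::-1];m=p.mean(0);u=np.linalg.svd(p-m,full_matrices=False)[2][0];t=(p-m)@u
e=[m+u*t.min(),m,m+u*t.max()];print(len(p),e)
for x in e: print(onz(w,x,.11).round(4))
d=onz(w,e[2],.11)-onz(w,e[0],.11);print(np.linalg.norm(d),np.degrees(np.arctan2(d[1],d[0])))
for c,q in((a,(374,176.4)),(b,(161.8,162.2))): print('tri',tri(w,m,c,q))
for x in[(342*.8,195*.8),(444.5*.8,199*.8)]:print('nb',onz(w,x,.11).round(4))
# rack rails top z=.07
for x in[(389*.8,131*.8),(384*.8,243*.8)]:print('rail',onz(w,x,.07).round(4))
```

```text
[[164, 23, 145], [6, 184, 118], [7, 200, 120], [7, 197, 119], [7, 193, 120], [7, 194, 117], [7, 198, 178], [12, 165, 255], [12, 162, 255], [1, 63, 202], [122, 20, 164]]
434 [array([316.53327952, 115.02367987]), array([314.69585253, 156.40322581]), array([312.88945842, 197.08389995])]
[ 0.6219 -0.3223  0.11  ]
[ 0.5779 -0.3189  0.11  ]
[ 0.5319 -0.3154  0.11  ]
0.09029146965177162 175.62317556192696
tri (array([ 0.57618254, -0.32090631,  0.10233798]), np.float64(0.001707548767773532))
tri (array([ 0.57826184, -0.31778188,  0.11527257]), np.float64(0.0012100799897018703))
nb [ 0.5816 -0.2743  0.11  ]
nb [ 0.5715 -0.3636  0.11  ]
rail [ 0.6315 -0.3232  0.07  ]
rail [ 0.5236 -0.3144  0.07  ]
```

{"fn": "apply_moves", "kwargs": {
  "motion": "0.05 0.5 0.3 0 0 0 0.6; 0.05 0.8 0.6 0 0 0 0.6; 0.05 0.8 0.8 0 0 0 0.6; 0.04 0.38 1 0 0 0 0.6; 0 0 1 0 0 0 0.6"
}}

```text
clock: 8.9
ee_pos: [0.5756, -0.3194, 0.2409]
orientation: [0.0, 0.999, -0.038, -0.0]
contact_force: [-0.6, -0.4, -0.8]
opening: 0.0337
grip_force: 0.0
```

{"fn": "apply_moves", "kwargs": {
  "motion": "0 0 1 0 0 0 0.6; 0 0 1 0 0 0 0.6; 0 0 1 0 0 0 0.6; 0 0 0.6 0 0 0 0.6; 0 0 0.2 0 0 0 0.6"
}}

```text
clock: 9.4
ee_pos: [0.5744, -0.3165, 0.1446]
orientation: [-0.001, 0.999, -0.038, -0.002]
contact_force: [-0.6, 0.5, 0.8]
opening: 0.0344
grip_force: 0.0
```

Run:
```python
from cu import *
s=get_state();print(s['ee_pos'],s['orientation'],s['contact_force'])
w=snap('wrist','w5');cv2.imwrite('pics/w5v.png',cv2.resize(w['pixels'],(560,420)))
```

```text
[ 0.57442665 -0.31647404  0.1446445 ] [-0.0014183   0.99928618 -0.03767673 -0.00236194] [-0.57704514  0.4652662   0.78046903]
```

View pics/w5v.png

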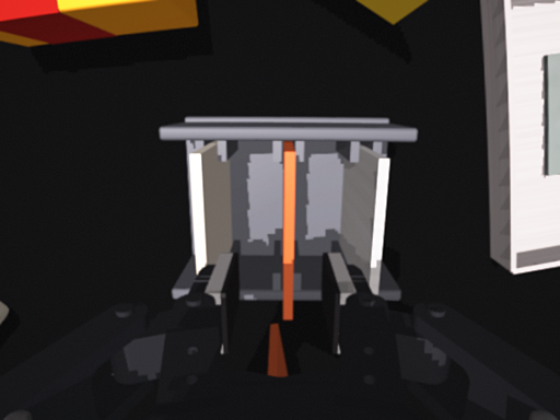

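The wrist view shows copper at x≈288 against a finger midpoint of about 281, roughly 2 mm off. Both neighbours are clear of the fingers. I'll correct by 2 mm and descend.

{"fn": "apply_moves", "kwargs": {
  "motion": "0.1 0.08 0.5 0 0 0 0.6; 0 0 0.8 0 0 0 0.6; 0 0 0.8 0 0 0 0.6; 0 0 0.4 0 0 0 0.6; 0 0 0 0 0 0 0.6"
}}

```text
clock: 9.95
ee_pos: [0.578, -0.3188, 0.0843]
orientation: [-0.001, 0.999, -0.038, -0.001]
contact_force: [-0.7, 0.7, 0.0]
opening: 0.0343
grip_force: 0.0
```

{"fn": "apply_moves", "kwargs": {
  "motion": "0 0 0 0 0 0 1; 0 0 0 0 0 0 1; 0 0 0 0 0 0 1; 0 0 0 0 0 0 1; 0 0 0 0 0 0 1",
  "newtons": 60
}}

```text
clock: 10.45
ee_pos: [0.58, -0.3202, 0.0877]
orientation: [0.001, 0.999, -0.038, 0.002]
contact_force: [0.7, -1.3, 4.2]
opening: 0.004
grip_force: 61.2
```

{"fn": "apply_moves", "kwargs": {
  "motion": "0 0 -0.2 0 0 0 1; 0 0 -0.4 0 0 0 1; 0 0 -0.6 0 0 0 1; 0 0 -0.6 0 0 0 1; 0 0 -0.6 0 0 0 1"
}}

```text
clock: 10.95
ee_pos: [0.5784, -0.319, 0.1471]
orientation: [-0.0, 0.999, -0.038, -0.0]
contact_force: [0.3, -1.1, -4.5]
opening: 0.0038
grip_force: 59.9
```

{"fn": "apply_moves", "kwargs": {
  "motion": "0 0 -0.6 0 0 0 1; 0 0 -0.6 0 0 0 1; 0 0 -0.6 0 0 0 1; 0 0 -0.6 0 0 0 1; 0 0 -0.6 0 0 0 1"
}}

```text
clock: 11.45
ee_pos: [0.5787, -0.319, 0.2222]
orientation: [-0.0, 0.999, -0.038, 0.0]
contact_force: [-0.5, 0.4, -4.3]
opening: 0.0037
grip_force: 59.9
```

{"fn": "apply_moves", "kwargs": {
  "motion": "0 0 -0.8 0 0 0 1; 0 0 -0.8 0 0 0 1; 0 0 -0.8 0 0 0 1; 0 0 -0.8 0 0 0 1; 0 0 -0.4 0 0 0 1"
}}

```text
clock: 11.95
ee_pos: [0.5795, -0.3197, 0.3141]
orientation: [0.001, 0.999, -0.038, 0.002]
contact_force: [0.8, -0.5, -3.9]
opening: 0.0036
grip_force: 60.0
```

Run:
```python
from cu import *
s=get_state();print(s['ee_pos'],s['orientation'],s['contact_force'],s['opening'])
w=snap('wrist','w6');b=snap('scene','s6')
cv2.imwrite('pics/w6v.png',np.hstack([cv2.resize(w['pixels'],(480,360)),cv2.resize(b['pixels'][70:220,110:260],(320,360))]))
```

```text
[ 0.57945598 -0.3196957   0.31405256] [ 9.64846603e-04  9.99284497e-01 -3.77736567e-02  1.64713585e-03] [ 0.80088708 -0.46739351 -3.92420855] 0.0035957615363090612
```

View pics/w6v.png

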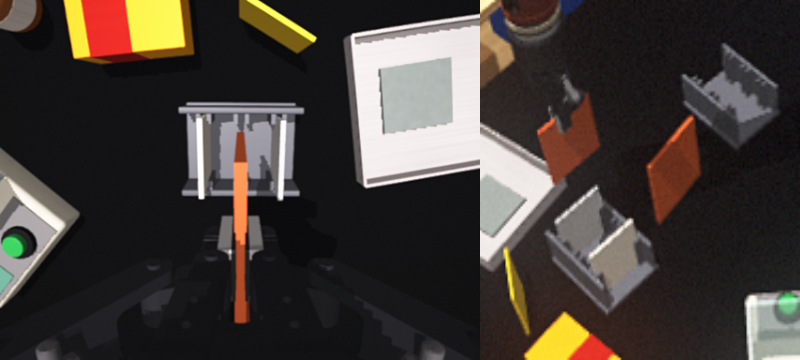

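The wrist view shows copper held upright and centred between the fingers. The scene view shows it clear of the rack, with both other plates still in their slots.

{"fn": "apply_moves", "kwargs": {
  "motion": "-0.1 -0.4 0 0 0 0 1; -0.14 -0.8 0 0 0 0 1; -0.14 -0.9 0 0 0 0 1; -0.14 -0.9 0 0 0 0 1; -0.14 -0.9 0 0 0 0 1"
}}

```text
clock: 12.55
ee_pos: [0.5691, -0.2177, 0.3102]
orientation: [-0.001, 0.999, -0.037, -0.0]
contact_force: [0.5, -0.7, -3.9]
opening: 0.0037
grip_force: 59.9
```

{"fn": "apply_moves", "kwargs": {
  "motion": "-0.14 -0.9 0 0 0 0 1; -0.14 -0.9 0 0 0 0 1; -0.14 -0.9 0 0 0 0 1; -0.14 -0.9 0 0 0 0 1; -0.14 -0.9 0 0 0 0 1"
}}

```text
clock: 13.05
ee_pos: [0.5598, -0.1042, 0.3106]
orientation: [-0.0, 0.999, -0.037, -0.0]
contact_force: [-0.7, -0.8, -4.5]
opening: 0.0036
grip_force: 59.9
```

{"fn": "apply_moves", "kwargs": {
  "motion": "-0.06 -0.8 0 0 0 -0.1 1; -0.05 -0.8 0 0 0 -0.17 1; 0.1 -0.78 0 0 0 -0.17 1; 0.2 -0.76 0 0 0 -0.17 1; 0.3 -0.71 0 0 0 -0.17 1"
}}

```text
clock: 13.55
ee_pos: [0.5577, -0.0058, 0.3106]
orientation: [-0.0, 0.963, 0.269, -0.0]
contact_force: [0.3, -0.7, -3.8]
opening: 0.0034
grip_force: 59.9
```

{"fn": "apply_moves", "kwargs": {
  "motion": "0.3 -0.4 0 0 0 -0.17 1; 0 0 0 0 0 -0.1 1; 0 0 0 0 0 0 1"
}}

```text
clock: 13.85
ee_pos: [0.5592, 0.006, 0.3106]
orientation: [-0.0, 0.93, 0.367, -0.0]
contact_force: [0.3, -0.1, -3.0]
opening: 0.0032
grip_force: 59.9
```

Run:
```python
from h import *
s=get_state();q=s['orientation'];print(s['ee_pos'],q,2*np.degrees(np.arctan2(q[2],q[1])),s['opening'],s['contact_force'])
psi=2*np.arctan2(q[2],q[1]);d=np.array([.5518,.1274])-s['ee_pos'][:2]
print('tool units',np.array([d@[np.cos(psi),np.sin(psi)],d@[np.sin(psi),-np.cos(psi)]])/.025)
```

```text
[0.55916337 0.00599784 0.31064054] [-2.44139008e-04  9.30237777e-01  3.66957220e-01 -1.31949042e-04] 43.05616798348205 0.0031663885688299393 [ 0.29858752 -0.08892836 -3.03463713]
tool units [ 3.10011092 -3.74935155]
```

{"fn": "apply_moves", "kwargs": {
  "motion": "0.5 -0.6 0 0 0 0 1; 0.7 -0.8 0 0 0 0 1; 0.7 -0.9 0 0 0 0 1; 0.7 -0.85 0 0 0 0 1; 0.5 -0.6 0 0 0 0 1"
}}

```text
clock: 14.35
ee_pos: [0.552, 0.1275, 0.3107]
orientation: [-0.0, 0.931, 0.365, -0.0]
contact_force: [0.1, 0.5, -4.0]
opening: 0.004
grip_force: 59.9
```

{"fn": "apply_moves", "kwargs": {
  "motion": "0 0 0 0 0 0 1; 0 0 0 0 0 0 1"
}}

```text
clock: 14.55
ee_pos: [0.5525, 0.1257, 0.3107]
orientation: [0.0, 0.931, 0.366, -0.0]
contact_force: [0.1, 0.5, -3.7]
opening: 0.0036
grip_force: 59.9
```

Run:
```python
from h import *
s=get_state();q=s['orientation'];print(s['ee_pos'],q,2*np.degrees(np.arctan2(q[2],q[1])),s['opening'],s['contact_force'])
w=snap('wrist','w7');b=snap('scene','s7');a=snap('top','t7')
cv2.imwrite('pics/w7v.png',np.hstack([cv2.resize(w['pixels'],(480,360)),cv2.resize(b['pixels'][140:270,220:340],(320,360))]))
# copper plate blob in scene
for n,c in(('s',b),('w',w)):
    h=cv2.cvtColor(c['pixels'],cv2.COLOR_BGR2HSV);k=cv2.inRange(h,(3,120,60),(16,255,255))
    N,l,st,ce=cv2.connectedComponentsWithStats(k);print(n,[(st[i].tolist(),ce[i].round(1).tolist()) for i in range(1,N) if st[i][4]>60])
```

```text
[0.55246353 0.12567676 0.31065647] [ 3.16910997e-04  9.30632036e-01  3.65956052e-01 -2.85709605e-04] 42.932867297334035 0.003563494606599129 [ 0.07303416  0.51165687 -3.73542501]
s [([61, 1, 51, 34, 141], [85.5, 16.4]), ([156, 0, 42, 24, 710], [174.8, 8.8]), ([242, 0, 186, 156, 9858], [329.7, 68.5]), ([0, 20, 138, 175, 9768], [38.1, 102.8]), ([324, 101, 14, 30, 101], [330.2, 117.5]), ([188, 118, 26, 46, 671], [200.5, 140.0]), ([268, 180, 5, 39, 103], [270.4, 199.2]), ([130, 207, 51, 43, 335], [160.2, 233.0]), ([171, 250, 21, 17, 120], [182.5, 260.6]), ([0, 311, 63, 73, 319], [30.5, 349.2])]
w [([472, 81, 40, 58, 1171], [487.8, 108.8]), ([445, 84, 21, 46, 128], [450.8, 104.6]), ([249, 141, 15, 204, 2416], [256.0, 245.1]), ([464, 155, 48, 45, 71], [487.7, 176.9]), ([482, 166, 30, 36, 216], [499.1, 184.1]), ([470, 207, 42, 22, 97], [489.6, 218.9]), ([493, 232, 19, 13, 64], [501.4, 238.1])]
```

View pics/w7v.png

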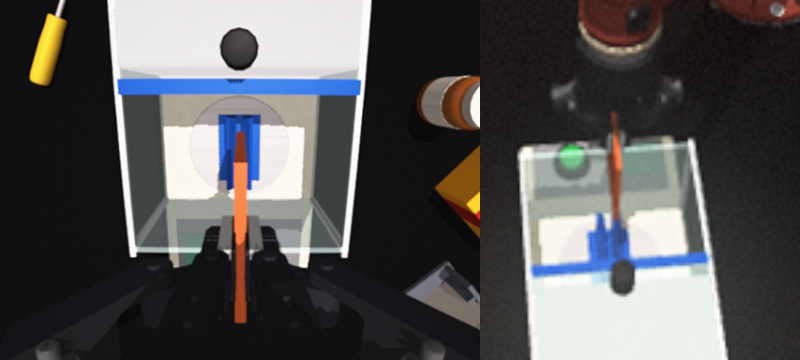

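The view shows the plate upright at column ≈256 (full resolution), directly over the blue holder, with the roof open behind. Picture allowance is now used up, so I'll check the alignment numerically from here.

Run:
```python
from h import *
w=load('w7');hsv=cv2.cvtColor(w['pixels'],cv2.COLOR_BGR2HSV)
k=cv2.inRange(hsv,(100,130,60),(130,255,255))
for v in range(118,206,8):
    u=np.flatnonzero(k[v,200:310])+200
    print(v,(u.min(),u.max()) if len(u) else 0,''.join(str(min(9,int(x)//26)) for x in w['pixels'][v,225:290,0]))
o=cv2.inRange(hsv,(3,120,190),(16,255,255));o[:, :240]=0;o[:,275:]=0
for v in range(176,260,14):
    u=np.flatnonzero(o[v]);print(v,u.min() if len(u) else 0,u.max() if len(u) else 0)
o=cv2.inRange(hsv,(3,120,60),(16,255,190));o[:, :240]=0;o[:,275:]=0
for v in (142,148,154,160,166,300,330): 
    u=np.flatnonzero(o[v]);print(v,u.min() if len(u) else 0,u.max() if len(u) else 0)
for z in(.07,.105): print('slot proj',proj(w,[.5518,.1274,z]),proj(w,[.5518+.03*.735,.1274+.03*.677,z]))
# plate corner: far bottom and far top
psi=np.radians(42.93)
for uv,z in(((256,141),.2335),((256,173),.3335),((256,172),.3335)): print(onz(w,uv,z))
```

```text
118 0 55555555555555555555555555555555555555555555555555555555555555555
126 (np.int64(234), np.int64(276)) 66666665555555556776666665445555554455455677655555555555555555555
134 (np.int64(234), np.int64(276)) 88889998899998766776666666789997556665556777899999999999999999987
142 (np.int64(234), np.int64(276)) 99999999888998766776666666652000001355656777888888889999999999999
150 (np.int64(234), np.int64(276)) 99999998888888756776666666520111110245656777888888889999999999999
158 (np.int64(234), np.int64(276)) 99999998888888766776666665311111111124566777888888889999999999999
166 (np.int64(234), np.int64(276)) 99999999988887554444346653111111111113466778888888889999999999999
174 (np.int64(234), np.int64(275)) 99999998888755554444346653233333333323456778888888889999999999999
182 (np.int64(235), np.int64(275)) 99999999755555554444445653333333333333456778888888889999999999999
190 (np.int64(234), np.int64(275)) 99999986555555555444445653233333333333456778888888889999999999999
198 (np.int64(242), np.int64(267)) 98889986555555555444345653223333223323566778899999999898888899999
176 250 262
190 250 262
204 250 262
218 250 262
232 250 262
246 250 262
142 254 259
148 253 259
154 253 260
160 252 260
166 251 261
300 251 261
330 250 262
slot proj [254.34707636 158.90886813] [254.47936991 132.32721047]
slot proj [254.19732282 164.8283342 ] [254.33907155 135.77139825]
[0.58279136 0.15378655 0.2335    ]
[0.58348214 0.15446379 0.3335    ]
[0.58375045 0.15471398 0.3335    ]
```

{"fn": "apply_moves", "kwargs": {
  "motion": "0 -0.07 0.4 0 0 0 1; 0 0 0.8 0 0 0 1; 0 0 1 0 0 0 1; 0 0 1 0 0 0 1; 0 0 0.8 0 0 0 1"
}}

```text
clock: 15.2
ee_pos: [0.5509, 0.1257, 0.2082]
orientation: [-0.0, 0.931, 0.365, -0.001]
contact_force: [0.6, -0.2, -4.6]
opening: 0.0038
grip_force: 59.8
```

{"fn": "apply_moves", "kwargs": {
  "motion": "0 0 0.4 0 0 0 1; 0 0 0.2 0 0 0 1; 0 0 0.2 0 0 0 1; 0 0 0.2 0 0 0 1; 0 0 0 0 0 0 1"
}}

```text
clock: 15.7
ee_pos: [0.552, 0.1264, 0.1859]
orientation: [0.0, 0.931, 0.366, 0.0]
contact_force: [-0.1, 0.0, -3.8]
opening: 0.0036
grip_force: 59.9
```

{"fn": "apply_moves", "kwargs": {
  "motion": "0 0 0.15 0 0 0 1; 0 0 0.15 0 0 0 1; 0 0 0.15 0 0 0 1; 0 0 0.15 0 0 0 1; 0 0 0 0 0 0 1"
}}

```text
clock: 16.2
ee_pos: [0.5513, 0.1264, 0.1699]
orientation: [-0.0, 0.931, 0.366, -0.001]
contact_force: [-0.1, -0.5, -4.3]
opening: 0.0038
grip_force: 59.9
```

{"fn": "apply_moves", "kwargs": {
  "motion": "0 0 0.15 0 0 0 1; 0 0 0.15 0 0 0 1; 0 0 0.15 0 0 0 1; 0 0 0.15 0 0 0 1; 0 0 0 0 0 0 1"
}}

```text
clock: 16.7
ee_pos: [0.5513, 0.1264, 0.1548]
orientation: [-0.0, 0.931, 0.366, -0.001]
contact_force: [-0.7, -0.6, -4.7]
opening: 0.0039
grip_force: 59.9
```

Bottom is now about 77 mm high. Approaching the floor in 2 mm steps.

{"fn": "apply_moves", "kwargs": {
  "motion": "0 0 0.08 0 0 0 1; 0 0 0.08 0 0 0 1; 0 0 0 0 0 0 1"
}}

```text
clock: 17.0
ee_pos: [0.5517, 0.1264, 0.1515]
orientation: [-0.0, 0.931, 0.366, -0.0]
contact_force: [-0.8, 0.5, -3.7]
opening: 0.0039
grip_force: 59.9
```

{"fn": "apply_moves", "kwargs": {
  "motion": "0 0 0.06 0 0 0 1; 0 0 0.04 0 0 0 1; 0 0 0 0 0 0 1"
}}

```text
clock: 17.3
ee_pos: [0.5518, 0.1264, 0.1491]
orientation: [-0.0, 0.931, 0.366, -0.0]
contact_force: [0.5, 0.2, -4.3]
opening: 0.0036
grip_force: 59.9
```

{"fn": "apply_moves", "kwargs": {
  "motion": "0 0 0.05 0 0 0 1; 0 0 0.05 0 0 0 1; 0 0 0 0 0 0 1"
}}

```text
clock: 17.6
ee_pos: [0.5523, 0.1264, 0.1477]
orientation: [0.0, 0.931, 0.366, 0.0]
contact_force: [-1.2, 0.2, 0.7]
opening: 0.0038
grip_force: 60.6
```

{"fn": "apply_moves", "kwargs": {
  "motion": "0 0 0.05 0 0 0 1; 0 0 0.04 0 0 0 1; 0 0 0 0 0 0 1"
}}

```text
clock: 17.9
ee_pos: [0.5526, 0.1262, 0.1477]
orientation: [0.0, 0.931, 0.366, 0.0]
contact_force: [-5.6, -2.5, 10.4]
opening: 0.0036
grip_force: 62.2
```

Floor contact occurs at TCP z 0.1477, against 0.148 expected. Relieving the load, then releasing.

{"fn": "apply_moves", "kwargs": {
  "motion": "0 0 -0.08 0 0 0 1; 0 0 0 0 0 0 1; 0 0 0 0 0 0 0.7; 0 0 0 0 0 0 0.6; 0 0 0 0 0 0 0.6"
}}

```text
clock: 18.4
ee_pos: [0.5521, 0.1266, 0.1463]
orientation: [-0.0, 0.931, 0.366, 0.0]
contact_force: [-0.3, 0.6, -1.0]
opening: 0.0338
grip_force: 0.0
```

{"fn": "apply_moves", "kwargs": {
  "motion": "0 0 0 0 0 0 0.5; 0 0 0 0 0 0 0.5; 0 0 -0.3 0 0 0 0.5; 0 0 -0.6 0 0 0 0.5; 0 0 -0.8 0 0 0 0.5"
}}

```text
clock: 18.9
ee_pos: [0.5515, 0.1264, 0.1896]
orientation: [-0.0, 0.931, 0.366, -0.001]
contact_force: [-0.4, -0.2, 0.3]
opening: 0.0424
grip_force: 0.0
```

{"fn": "apply_moves", "kwargs": {
  "motion": "0 0 -1 0 0 0 0.5; 0 0 -1 0 0 0 0.5; 0 0 -1 0 0 0 0.5; 0 0 -1 0 0 0 0.5; 0 0 -0.6 0 0 0 0.5"
}}

```text
clock: 19.4
ee_pos: [0.5532, 0.1266, 0.3084]
orientation: [0.001, 0.931, 0.366, 0.003]
contact_force: [0.9, 0.2, 1.0]
opening: 0.0428
grip_force: 0.0
```

Run:
```python
from h import *
s=get_state();q=s['orientation'];print(s['ee_pos'],2*np.degrees(np.arctan2(q[2],q[1])),s['opening'],s['contact_force'])
w=snap('wrist','w8');b=snap('scene','s8')
hsv=cv2.cvtColor(w['pixels'],cv2.COLOR_BGR2HSV)
o=cv2.inRange(hsv,(3,120,160),(16,255,255));o[:,:220]=0;o[:,290:]=0
p=np.argwhere(o)[:,::-1];m=p.mean(0);u=np.linalg.svd(p-m,full_matrices=False)[2][0];t=(p-m)@u
E=[m+u*t.min(),m,m+u*t.max()];P=[onz(w,x,.17) for x in E];print(len(p),E,np.round(P,4).tolist())
d=P[2]-P[0];print('len',np.linalg.norm(d),np.degrees(np.arctan2(d[1],d[0])))
h=cv2.cvtColor(b['pixels'],cv2.COLOR_BGR2HSV);k=cv2.inRange(h,(3,110,90),(16,255,255));k[:185]=0;k[:,:230]=0;k[:,320:]=0;k[250:]=0
p=np.argwhere(k)[:,::-1];print(len(p),p.min(0),p.max(0),p.mean(0))
for z in(.07,.17):print('expect',[proj(b,[.5518+x*.735,.1274+x*.677,z]).round(1).tolist() for x in(-.045,.045)])
print('tri top mid',)
```

```text
[0.55319235 0.12660723 0.30842046] 42.914105249223574 0.04280762365016014 [0.93332372 0.18613247 1.00541405]
604 [array([255.53201561, 131.99761703]), array([255.45033113, 182.31788079]), array([255.36480906, 235.00221548])] [[0.5839, 0.155, 0.17], [0.5529, 0.1262, 0.17], [0.5177, 0.0936, 0.17]]
len 0.0902582820221492 -137.1321945083253
66 [267 205] [271 232] [268.5        218.51515152]
expect [[267.2, 221.6], [269.9, 246.6]]
expect [[267.9, 205.6], [270.9, 231.8]]
tri top mid
```

The plate's top edge appears at rows 205–232 in the scene view, against 205.6–231.8 predicted at z = 0.17. Its length and yaw also match, so it is standing on the slot floor. Next, the roof.

{"fn": "apply_moves", "kwargs": {
  "motion": "0.6 0 0 0 0 0 0; 1 0 0 0 0 0 0; 1 0 0 0 0 0 0; 0.9 0 0 0 0 0 0; 0.3 0 0.4 0 0 0 0"
}}

```text
clock: 20.0
ee_pos: [0.623, 0.193, 0.2927]
orientation: [-0.0, 0.93, 0.366, 0.0]
contact_force: [-0.3, -0.5, 0.8]
opening: 0.0852
grip_force: 0.0
```

{"fn": "apply_moves", "kwargs": {
  "motion": "0 0 0.8 0 0 0 0; 0 0 0.9 0 0 0 0; 0 0 0.9 0 0 0 0; 0 0 0.8 0 0 0 0; 0 0 0.3 0 0 0 0"
}}

```text
clock: 20.5
ee_pos: [0.6184, 0.1905, 0.1959]
orientation: [-0.001, 0.931, 0.366, -0.004]
contact_force: [0.5, -1.0, -0.2]
opening: 0.0853
grip_force: 0.0
```

{"fn": "apply_moves", "kwargs": {
  "motion": "0.12 0 -0.3 0 0 0 0; 0 0 0 0 0 0 1; 0 0 0 0 0 0 1; 0 0 0 0 0 0 1; 0 0 0 0 0 0 1",
  "newtons": 40
}}

```text
clock: 21.0
ee_pos: [0.6242, 0.1933, 0.2101]
orientation: [0.0, 0.931, 0.366, 0.001]
contact_force: [0.0, 1.0, 0.4]
opening: 0.0284
grip_force: 0.0
```

{"fn": "apply_moves", "kwargs": {
  "motion": "0 0 0 0 0 0 1; 0 0 0 0 0 0 1"
}}

```text
clock: 21.2
ee_pos: [0.6239, 0.1934, 0.2102]
orientation: [-0.0, 0.931, 0.366, 0.001]
contact_force: [-1.0, -0.5, 3.9]
opening: 0.0248
grip_force: 39.7
```

{"fn": "apply_moves", "kwargs": {
  "motion": "-0.4 0 0 0 0 0 1; -0.7 0 0 0 0 0 1; -0.7 0 0 0 0 0 1; -0.7 0 0 0 0 0 1; -0.7 0 0 0 0 0 1"
}}

```text
clock: 21.7
ee_pos: [0.5651, 0.139, 0.2102]
orientation: [-0.001, 0.931, 0.366, 0.002]
contact_force: [0.6, 2.8, 5.3]
opening: 0.0245
grip_force: 40.1
```

{"fn": "apply_moves", "kwargs": {
  "motion": "-0.7 0 0 0 0 0 1; -0.7 0 0 0 0 0 1; -0.5 0 0 0 0 0 1; -0.3 0 0 0 0 0 1; -0.1 0 0 0 0 0 1"
}}

```text
clock: 22.2
ee_pos: [0.5225, 0.0996, 0.2102]
orientation: [-0.001, 0.931, 0.366, 0.001]
contact_force: [-0.8, 3.5, 5.3]
opening: 0.0243
grip_force: 40.2
```

{"fn": "apply_moves", "kwargs": {
  "motion": "-0.1 0 0 0 0 0 1; -0.1 0 0 0 0 0 1; 0 0 0 0 0 0 1"
}}

```text
clock: 22.5
ee_pos: [0.5211, 0.0984, 0.2102]
orientation: [-0.002, 0.931, 0.365, 0.004]
contact_force: [4.0, 8.0, 2.2]
opening: 0.0244
grip_force: 39.8
```

{"fn": "apply_moves", "kwargs": {
  "motion": "0.1 0 0 0 0 0 1; 0 0 0 0 0 0 0; 0 0 0 0 0 0 0; 0 0 0 0 0 0 0; 0 0 -0.3 0 0 0 0"
}}

```text
clock: 23.0
ee_pos: [0.5197, 0.0974, 0.2149]
orientation: [-0.0, 0.931, 0.366, -0.002]
contact_force: [0.1, 0.2, -0.1]
opening: 0.0812
grip_force: 0.0
```

{"fn": "apply_moves", "kwargs": {
  "motion": "0 0 -0.9 0 0 0 0; 0 0 -1 0 0 0 0; -0.5 0.1 -0.8 0 0 0 0; -0.9 0.3 0 0 0 0 1; -0.9 0.3 0 0 0 0 1"
}}

```text
clock: 23.5
ee_pos: [0.4914, 0.0453, 0.2858]
orientation: [0.001, 0.931, 0.366, 0.001]
contact_force: [0.8, 0.2, -0.5]
opening: 0.0591
grip_force: 0.0
```

{"fn": "apply_moves", "kwargs": {
  "motion": "-0.9 0.35 0 0 0 0 1; -0.9 0.35 0 0 0 0 1; 0 0 0 0 0 0 1; 0 0 0 0 0 0 1"
}}

```text
clock: 23.9
ee_pos: [0.4701, 0.0022, 0.2845]
orientation: [-0.0, 0.931, 0.365, 0.0]
contact_force: [0.3, -0.7, -0.4]
opening: 0.0004
grip_force: 0.0
```

Run:
```python
from h import *
s=get_state();q=s['orientation'];print(s['ee_pos'],2*np.degrees(np.arctan2(q[2],q[1])),s['opening'],s['contact_force'],s['joints'].round(2))
w=snap('wrist','w9');a=snap('top','t9');b=snap('scene','s9')
w1=load('w1');w3=load('w3')
for n,c in(('w',w),('t',a),('w1',w1),('w3',w3)):
    hsv=cv2.cvtColor(c['pixels'],cv2.COLOR_BGR2HSV);g=cv2.inRange(hsv,(50,150,80),(75,255,255))
    N,l,st,ce=cv2.connectedComponentsWithStats(g);L=[(st[i].tolist(),ce[i]) for i in range(1,N) if st[i][4]>40];print(n,L)
    for S,x in L: print(onz(c,x,.058).round(4))
def strip(c,roi):
    hsv=cv2.cvtColor(c['pixels'],cv2.COLOR_BGR2HSV);k=cv2.inRange(hsv,(100,150,90),(130,255,255));x,y,X,Y=roi
    p=np.argwhere(k[y:Y,x:X])[:,::-1]+[x,y];return len(p),p.min(0),p.max(0),p.mean(0)
print('strip scene now',strip(b,(225,180,310,205)),'was ajar',strip(load('s0'),(225,180,310,205)))
```

```text
[0.47007581 0.00222846 0.28445658] 42.835052971522394 0.00041448694213591083 [ 0.2963295  -0.68452526 -0.40848521] [-0.15 -0.17  1.9   0.    1.4   0.68]
w [([241, 148, 29, 30, 665], array([254.9037594 , 163.31428571]))]
[0.4684 0.0021 0.058 ]
t [([261, 196, 10, 10, 76], array([265.39473684, 200.43421053]))]
[0.4702 0.0028 0.058 ]
w1 [([257, 161, 27, 26, 545], array([270.14678899, 173.53944954]))]
[0.4691 0.0016 0.058 ]
w3 [([269, 244, 24, 22, 439], array([280.63553531, 254.        ]))]
[ 0.4668 -0.0007  0.058 ]
strip scene now (161, array([237, 190]), array([298, 197]), array([266.91304348, 193.74534161])) was ajar (146, array([237, 193]), array([298, 199]), array([267.26027397, 196.02739726]))
```

{"fn": "apply_moves", "kwargs": {
  "motion": "0 0 0 0 0 -0.18 1; 0 0 0 0 0 -0.18 1; 0 0 0 0 0 -0.18 1; 0 0 0 0 0 -0.18 1; 0 0 0 0 0 -0.18 1"
}}

```text
clock: 24.55
ee_pos: [0.4703, 0.0033, 0.284]
orientation: [-0.0, 0.744, 0.668, -0.0]
contact_force: [0.6, 0.3, -0.3]
opening: -0.0
grip_force: 0.0
```

{"fn": "apply_moves", "kwargs": {
  "motion": "0 0 0 0 0 -0.18 1; 0 0 0 0 0 -0.18 1; 0 0 0 0 0 -0.18 1; 0 0 0 0 0 -0.18 1; 0 0 0 0 0 -0.18 1"
}}

```text
clock: 25.05
ee_pos: [0.4703, 0.0033, 0.284]
orientation: [-0.0, 0.467, 0.884, 0.0]
contact_force: [-0.3, 0.0, -0.9]
opening: -0.0
grip_force: 0.0
```

{"fn": "apply_moves", "kwargs": {
  "motion": "0 0 0.5 0 0 -0.18 1; 0 0 1 0 0 0 1; 0 0 1 0 0 0 1; 0 0 1 0 0 0 1; 0 0 1 0 0 0 1"
}}

```text
clock: 25.55
ee_pos: [0.4703, 0.0033, 0.1707]
orientation: [0.0, 0.406, 0.914, 0.0]
contact_force: [0.4, 0.7, 0.2]
opening: 0.0001
grip_force: 0.0
```

Run:
```python
from h import *
s=get_state();q=s['orientation'];psi=2*np.arctan2(q[2],q[1]);print(s['ee_pos'],np.degrees(psi),s['contact_force'])
d=np.array([.469,.0018])-s['ee_pos'][:2];print('tool units',np.array([d@[np.cos(psi),np.sin(psi)],d@[np.sin(psi),-np.cos(psi)]])/.025)
for f in('w1','w9'):
    w=load(f);hsv=cv2.cvtColor(w['pixels'],cv2.COLOR_BGR2HSV);k=cv2.inRange(hsv,(100,170,100),(125,255,255));k[:,:110]=0;k[:,360:]=0;k[130:]=0
    p=np.argwhere(k)[:,::-1];print(f,len(p),p.mean(0),onz(w,p.mean(0),.196)[:2]@[.731,.682])
```

```text
[0.47030868 0.00326566 0.17066446] 132.09695519325734 [0.4215583  0.71867855 0.16842467]
tool units [-0.00840848 -0.07814453]
w1 3198 [234.28236398 105.93589744] 0.4294272304438547
w9 4083 [227.28973794  84.53686015] 0.42205509340782243
```

{"fn": "apply_moves", "kwargs": {
  "motion": "0 -0.06 1 0 0 0 1; 0 0 1 0 0 0 1; 0 0 1 0 0 0 1; 0 0 0.7 0 0 0 1; 0 0 0 0 0 0 1"
}}

```text
clock: 26.05
ee_pos: [0.4663, 0.0025, 0.0762]
orientation: [-0.003, 0.406, 0.914, -0.001]
contact_force: [0.1, -0.2, -0.4]
opening: -0.0001
grip_force: 0.0
```

{"fn": "apply_moves", "kwargs": {
  "motion": "0 0 0.15 0 0 0 1; 0 0 0.15 0 0 0 1; 0 0 0.1 0 0 0 1; 0 0 0 0 0 0 1"
}}

```text
clock: 26.45
ee_pos: [0.4702, 0.0015, 0.0701]
orientation: [0.001, 0.407, 0.914, 0.001]
contact_force: [0.5, 2.1, 2.5]
opening: -0.0002
grip_force: 1.2
```

{"fn": "apply_moves", "kwargs": {
  "motion": "0 0 0.1 0 0 0 1; 0 0 0.1 0 0 0 1; 0 0 0 0 0 0 1"
}}

```text
clock: 26.75
ee_pos: [0.4702, 0.0015, 0.0659]
orientation: [0.001, 0.407, 0.914, 0.001]
contact_force: [-2.6, 2.9, 11.4]
opening: -0.0001
grip_force: 5.8
```

{"fn": "apply_moves", "kwargs": {
  "motion": "0 0 0.1 0 0 0 1; 0 0 0.1 0 0 0 1; 0 0 0 0 0 0 1"
}}

```text
clock: 27.05
ee_pos: [0.4705, 0.0015, 0.0653]
orientation: [-0.001, 0.406, 0.914, -0.0]
contact_force: [-15.2, 2.4, 43.7]
opening: 0.0001
grip_force: 21.1
```

The key has bottomed: force rose sharply at z 0.065. Releasing and withdrawing.

{"fn": "apply_moves", "kwargs": {
  "motion": "0 0 -0.4 0 0 0 1; 0 0 -0.8 0 0 0 1; 0 0 -1 0 0 0 1; 0 0 -1 0 0 0 1; 0 0 -1 0 0 0 1"
}}

```text
clock: 27.55
ee_pos: [0.4679, 0.0013, 0.1643]
orientation: [-0.001, 0.407, 0.914, -0.0]
contact_force: [0.9, 0.4, 0.8]
opening: 0.0
grip_force: 0.0
```

{"fn": "apply_moves", "kwargs": {
  "motion": "0 0 -1 0 0 0 1; 0 0 -1 0 0 0 1; 0 0 -1 0 0 0 1; 0 0 -0.5 0 0 0 1; 0 0 0 0 0 0 1"
}}

```text
clock: 28.05
ee_pos: [0.4699, 0.0011, 0.2533]
orientation: [0.002, 0.407, 0.914, 0.0]
contact_force: [-0.4, 0.3, -0.1]
opening: -0.0002
grip_force: 0.0
```

Run:
```python
from h import *
s=get_state();print(s['clock'],s['ee_pos'],s['contact_force'])
a=snap('top','tA');b=snap('scene','sA')
def strip(c,roi):
    hsv=cv2.cvtColor(c['pixels'],cv2.COLOR_BGR2HSV);k=cv2.inRange(hsv,(100,150,90),(130,255,255));x,y,X,Y=roi
    p=np.argwhere(k[y:Y,x:X])[:,::-1]+[x,y];return len(p),p.mean(0)
print('strip',strip(b,(225,180,310,205)),'after shut',strip(load('s9'),(225,180,310,205)))
for c in(load('s8'),load('s9'),b):
    h=cv2.cvtColor(c['pixels'],cv2.COLOR_BGR2HSV);k=cv2.inRange(h,(0,60,90),(20,255,255));k[:198]=0;k[:,:255]=0;k[:,285:]=0;k[255:]=0
    p=np.argwhere(k)[:,::-1];print('cu',len(p),p.min(0),p.max(0),p.mean(0))
```

```text
28.05 [0.46993241 0.00109042 0.25326645] [-0.42880292  0.31276778 -0.13243797]
strip (160, array([267.0125, 193.75  ])) after shut (161, array([266.91304348, 193.74534161]))
cu 76 [267 204] [271 232] [268.5        218.32894737]
cu 2 [269 241] [270 241] [269.5 241. ]
cu 2 [269 241] [270 241] [269.5 241. ]
```

Run:
```python
from h import *
b=load('sA');c=b['pixels'].astype(int);m=(c[...,2]-c[...,0]>15);m[:198]=0;m[255:]=0;m[:,:258]=0;m[:,282:]=0
p=np.argwhere(m)[:,::-1];print('cu under glass',len(p),p.min(0),p.max(0))
print(sign_off())
```

```text
cu under glass 186 [258 204] [281 254]
the job is handed in; nothing more can be done
None
```

The job is handed in at about 28 s: the copper plate stands in the holder slot, the roof is shut against its stop, and the key was pressed to its end stop (briefly 44 N at the fingertips) and released; no verdict came back.

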